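# Wake and zero the gem scale

### The job

The gem scale on the stone dealer's table has gone to sleep: wake it by touching the dish on the scale lightly with the fingertips for about half a second, move clear of the dish again, then press the scale's green key all the way down and let it spring back. Do not lift, shift or lean hard on the dish, do not press the red or yellow key, and leave the spare dish, the stones and all other things where they stand.

Things in the scene. Friction and masses are not known exactly. Their poses are not given: they have to be found in the camera images.
- scale: gem scale, a white box fixed to the table, 240 mm along its x, 220 mm along its y, 60 mm high; origin at centre of its underside on the table, z up. Its three keys stand in a row along its y, 60 mm apart, on the near (-x) part of its top; a flat display lies in the middle; the platform with the dish is on the far (+x) part, its axis at x = +58 mm, y = 0
- dish: loose shallow steel weighing dish, 80 mm across below and 90 mm over the rim, 12 mm high, open above, flat floor 3 mm thick and 74 mm across inside; origin at centre of its underside, z up. It lies unfixed on the scale's 76 mm round platform, its underside 74 mm above the table
- platform (a joint): the sprung platform under the dish: metres pressed down, 0 = up, hard stop at 0.006. Up to 0.4 N of push on the dish sets it moving, then 0.9 N per mm, about 5.5 N at the stop; it springs back when released
- key_green (a joint): green key: metres pressed down, 0 = up, 0.006 = fully down (about 4.5 N, then a hard stop); springs back. The three keys trade places from run to run
- key_green_top (a point): centre of the top face of the green round push key, 26 mm across; it moves down with the key
- key_yellow (a joint): yellow key: metres pressed down, 0 = up, 0.006 = fully down (about 4.5 N, then a hard stop); springs back. The three keys trade places from run to run
- key_yellow_top (a point): centre of the top face of the yellow round push key, 26 mm across; it moves down with the key
- key_red (a joint): red key: metres pressed down, 0 = up, 0.006 = fully down (about 4.5 N, then a hard stop); springs back. The three keys trade places from run to run
- key_red_top (a point): centre of the top face of the red round push key, 26 mm across; it moves down with the key
- spare_dish: spare steel dish, identical to the scale's (90 mm across the rim, 12 mm high), standing on the table; origin at centre of its underside
- weight: brass check weight with a small head, 38 mm across, 55 mm high, upright on the table; origin at centre of its underside
- jar: small amber glass jar with black cap, 44 mm across, 55 mm high; origin at centre of its underside
- loupe: black eye loupe standing on the table, 36 mm across, 36 mm high; origin at centre of its underside
- stone_blue: loose dark blue domed stone, 44 mm across, 14 mm high; origin at centre of its underside
- stone_pink: loose pink domed stone, 44 mm across, 14 mm high; origin at centre of its underside
- platform_top (a point): centre of the platform's top face, under the dish (74 mm above the table when up)
Mind the look-alikes: they are no part of the job. Leave any blue or purple look-alike of the dish alone.

How it is judged:
By the outcome, as a careful person would: the job done as asked, in the order asked, and still so for the second after the job is handed in, with the robot touching nothing.
It also fails if it takes over 35 s, if anything falls off the work surface, if the arm or the gripper's body presses on something with over 40 N, if the wrist force passes 120 N, or if a joint passes its speed limit or range.

### The arm

A 7-joint arm with a two-finger parallel gripper is mounted at the origin on the work surface. World frame = base frame: x ahead of the robot, y to its left, z up, the work surface at z = 0. Lengths are in m, angles in rad, forces in N, time in s.
With the tool pointing down it reaches from about 0.4 to 0.85 m from the base axis. Payload 10.4 kg.
Tool frame: the origin (TCP) lies midway between the tips of the shut fingers; the grasp point (between the pads) lies 19 mm behind it; z points along the fingers, y is the direction in which the jaws open and shut (so a half turn about z gives the same grasp; the last joint's range is limited). The gripper opens to 85 mm and grips with 20 to 120 N. Pads are 22 mm wide; open, the fingers measure 114 mm over their backs; the gripper's body (76 mm by 85 mm) begins 54 mm behind the grasp point. The pads swing forward as they close: fully open they stand 13 mm farther back than shut.
Start: joints at [1.132, 0.332, -0.065, 1.46, 0.022, 1.35, -0.088], TCP at [0.252, -0.572, 0.231] pointing down, gripper open.
Joint ranges: [-2.6, 2.6], [-0.5, 2.12], [-1.47, 1.34], [0.16, 2.42], [-1.27, 4.41], [0.06, 2.06], [-2.6, 2.6]. Speed limits (rad/s): [2.22, 2.22, 2.79, 2.79, 3.14, 3.14, 3.14].

### API

Orientations are given as a unit quaternion [w, x, y, z].
In Python, from cell import r gives the robot as it stands.
- The arm moves only by the tool arm_command, never from a script. Its argument "increments" is a list of rows, each a list of 5 numbers: the finger opening in mm, from 0 to 85.4, then the shift along the world's x, y, z in mm, then the turn about the world's z in degrees. A call has 1 to 12 rows; each row shifts and turns the commanded pose from where the row before left it; what a row does not reach is not made up. A row lasts 1/10 s, in which the tool goes at most 50 mm and 8.59 degrees, less where a joint would pass 70% of its speed; a pose out of reach is approached as far as the arm can. A call with a gripper value outside its range is refused whole. The fingers move at their own pace and stop on an object; "grip_force" is the grip in N (left out, the last holds). Time passes only in rows, so rows that do not move let the fingers close. It gives the time, the measured TCP pose, the force and the opening at its end, in the units of the state.
- r.sense(): the state, without advancing time (a new reading comes with each control period).
- r.get_image(name): name is "side" or "top"; returns a dict with "pixels" (384x512x3 uint8, blue, green, red), "camera_matrix" (3x3 intrinsics, pixels), "extrinsics" (4x4, takes a point from camera to world coordinates). Camera axes: x right, y up, looking along -z (the intrinsics and any distortion apply to the point x, -y, -z); pixel columns grow to the right and rows downward; lengths in m; the calibration is good to about 2 mm. A picture is of the moment at which its call begins. There is no depth.
- r.sign_off(): hands the job in, once; it reports no verdict.
The state is a dict: "t": time; "qpos": joint angles; "qd": joint speeds; "joint_torque": joint torques, N m; "ee_pos": TCP position; "tcp_rot": TCP orientation; "ft_force": force on the tool from outside, world axes, zero at the start; "moment": the same for the moment, N m; "width": finger opening in m.
Only numpy, scipy, OpenCV 4.12 (cv2) and the standard library are available. Lean on these libraries where they do the work, as an engineer would, in place of code of your own. Each camera call takes 0.05 s, during which the arm holds its last target. There are 200 camera calls.

## Working session

There is one attempt and no reset: what is moved stays moved. The work goes in short steps, Python scripts to look and compute and a tool call to move; the robot and the scene stay as the last step left them, time stands still between calls to the robot, and variables do not carry over. Pictures are saved under pics/ and viewed, about 8 in all and at most 12, crops included, and the job is handed in when it is done.

Besides the shell and the picture viewer there is one more tool, called after "Call:" in YAML: its name, and indented under it one key for each argument. arm_command: Moves the arm, as the interface text tells. Its arguments: {"type":"object","properties":{"increments":{"type":"array"},"grip_force":{"type":"number"}},"required":["increments"]}

```bash
mkdir -p pics; ls
python3 - <<'E'
from cell import r
import cv2,numpy as np,pickle
s=r.sense();print(s)
d={}
for n in("side","top"):
    g=r.get_image(n);d[n]=g;cv2.imwrite(f"pics/{n}0.png",np.asarray(g["pixels"]))
    print(n,g["camera_matrix"],g["extrinsics"],[k for k in g])
pickle.dump(d,open("im0.pkl","wb"))
E
```

```text
pics
{'t': 0.0, 'qpos': array([ 1.13236867,  0.33283117, -0.06468763,  1.46097829,  0.02161469,
        1.34984167, -0.08853163]), 'qd': array([-0.00041361, -0.00126302, -0.00030394,  0.00037483,  0.00116088,
        0.0007358 ,  0.00126598]), 'joint_torque': array([ 8.87689766e-04, -6.25450373e+01,  4.93049703e-02, -3.91602373e+01,
        1.62292121e-02,  9.90156055e-03, -7.80104727e-06]), 'ee_pos': array([ 0.2523016 , -0.57140654,  0.23052365]), 'tcp_rot': array([-6.57013289e-04,  9.78465334e-01,  2.06410090e-01, -1.80321515e-04]), 'ft_force': array([ 1.16688426, -0.17047439,  0.40578108]), 'moment': array([ 0.03272383, -0.03440762,  0.0328533 ]), 'width': 0.08526482835722525}
side [[460.56777279   0.         259.76233951]
 [  0.         460.56777279 200.50144172]
 [  0.           0.           1.        ]] [[-0.88863235  0.21058785 -0.40741293  0.19098589]
 [-0.4584679  -0.43080028  0.7773148   0.73586361]
 [-0.01182055  0.87753283  0.47937084  0.54036534]
 [ 0.          0.          0.          1.        ]] ['pixels', 'camera_matrix', 'extrinsics']
top [[375.81565872   0.         257.06281104]
 [  0.         375.81565872 188.27074859]
 [  0.           0.           1.        ]] [[ 0.02531302  0.9893064  -0.14363878  0.44368075]
 [-0.99959151  0.02314095 -0.01677254 -0.01118809]
 [-0.01326924  0.14400467  0.98948804  0.82576632]
 [ 0.          0.          0.          1.        ]] ['pixels', 'camera_matrix', 'extrinsics']
```

View pics/top0.png

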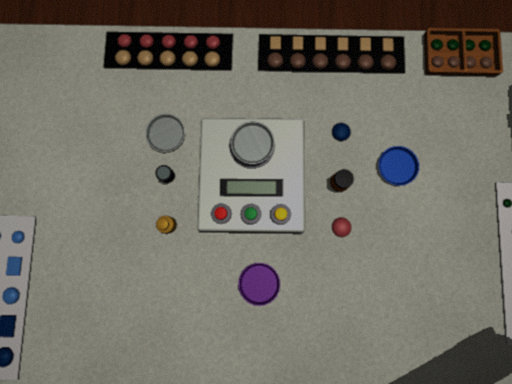

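View pics/side0.png

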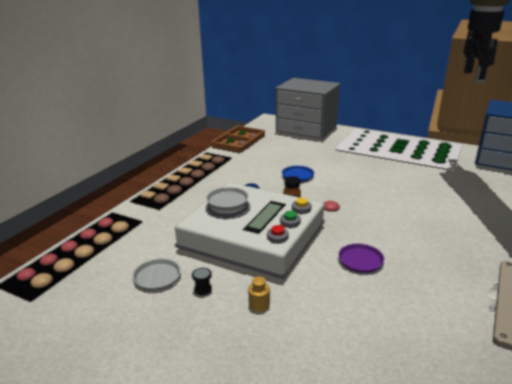

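Top view: the scale's dish is at (251,144) and the green key at (251,214), with red at (221,213) and yellow at (281,214). Look-alikes are the spare steel dish on the table (166,133), the blue dish (398,166) and the purple dish (259,284). The one on the scale's platform fits the description. Side view: dish about (228,202), green key about (290,217). I'll confirm both in one enlarged crop.

Run:
```python
import pickle,cv2,numpy as np
d=pickle.load(open("im0.pkl","rb"))
a=cv2.resize(d["top"]["pixels"][110:240,190:315],None,fx=3,fy=4,interpolation=cv2.INTER_CUBIC)
b=cv2.resize(d["side"]["pixels"][170:270,170:335],None,fx=2.5,fy=2.5,interpolation=cv2.INTER_CUBIC)
a=cv2.resize(d["top"]["pixels"][110:240,190:315],None,fx=3,fy=3,interpolation=cv2.INTER_CUBIC)
c=np.zeros((400,800,3),np.uint8);c[:390,:375]=a;c[:250,380:380+b.shape[1]]=b
cv2.imwrite("pics/crop.png",c)
open("h.py","w").write('''
import numpy as np,cv2
def ray(g,u,v):
    K=g["camera_matrix"];E=g["extrinsics"]
    p=np.array([(u-K[0,2])/K[0,0],-(v-K[1,2])/K[1,1],-1.])
    return E[:3,3],E[:3,:3]@p
def atz(g,u,v,z):
    o,q=ray(g,u,v);return o+q*(z-o[2])/q[2]
def proj(g,P):
    E=g["extrinsics"];K=g["camera_matrix"];p=E[:3,:3].T@(np.asarray(P)-E[:3,3]);p=p/-p[2]
    return np.array([K[0,0]*p[0]+K[0,2],-K[1,1]*p[1]+K[1,2]])
def tri(g1,a,g2,b):
    o1,d1=ray(g1,*a);o2,d2=ray(g2,*b)
    d1=d1/np.linalg.norm(d1);d2=d2/np.linalg.norm(d2)
    s=np.linalg.lstsq(np.c_[d1,-d2],o2-o1,rcond=None)[0]
    A=o1+d1*s[0];B=o2+d2*s[1];return (A+B)/2,np.linalg.norm(A-B)
''')
from h import *
def cen(n,box,f):
    u0,u1,v0,v1=box;im=d[n]["pixels"][v0:v1,u0:u1].astype(int)
    m=f(im[...,0],im[...,1],im[...,2]);ys,xs=np.nonzero(m);return xs.mean()+u0,ys.mean()+v0,len(xs)
F={"green":lambda b,g,r:(g>r+40)&(g>b+20),"red":lambda b,g,r:(r>g+60)&(r>b+60),"yellow":lambda b,g,r:(r>b+60)&(g>b+60)}
for k,f in F.items():
    a=cen("top",(200,300,198,228),f);b=cen("side",(260,325,190,245),f)
    print(k,a,b,tri(d["top"],a[:2],d["side"],b[:2]))
print("dish rough",tri(d["top"],(252,144),d["side"],(228,200)))
```

```text
green (np.float64(250.4), np.float64(212.94545454545454), 110) (np.float64(290.0506329113924), np.float64(214.39240506329114), 79) (array([0.50229973, 0.01351015, 0.07976468]), np.float64(0.0003818789965381202))
red (np.float64(220.39495798319328), np.float64(212.60504201680672), 119) (np.float64(277.4299065420561), np.float64(229.2429906542056), 107) (array([0.50154128, 0.07329522, 0.07919982]), np.float64(0.00031818178967766143))
yellow (np.float64(280.54782608695655), np.float64(213.38260869565218), 115) (np.float64(301.24657534246575), np.float64(201.13698630136986), 73) (array([ 0.50316887, -0.04625164,  0.07992904]), np.float64(0.0010123048547820606))
dish rough (array([0.643842  , 0.01434992, 0.07854641]), np.float64(0.0010179451193241737))
```

View pics/crop.png

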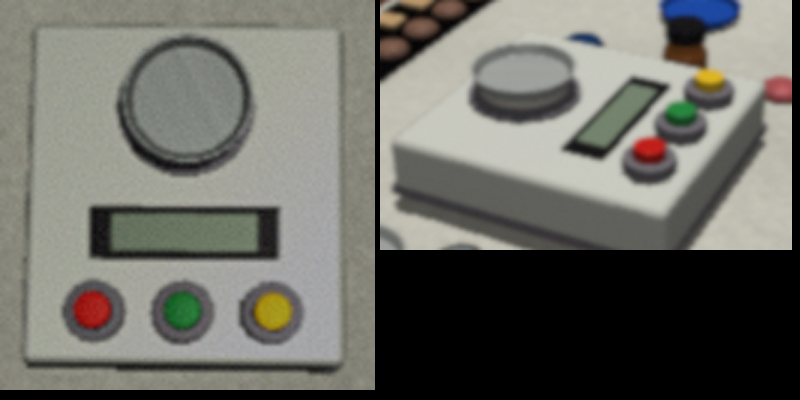

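The crop confirms it: the steel dish lies on the platform, and the keys run red, green, yellow with green in the middle. Key spacing measures 60 mm and key tops z≈0.080, which fits the sizes given. I'll refine the dish rim's position while starting the transit.

Run:
```python
import pickle
from h import *
d=pickle.load(open("im0.pkl","rb"))
print(tri(d["top"],(252,142.7),d["side"],(227.6,197.2)))
print(atz(d["top"],252,142.7,.086),atz(d["side"],227.6,197.2,.086))
# reproject scale corners, assumed pose from keys
for z in (.06,):
  for uv in ((202,119.5),(303,119.5),(199,230),(304,230)): print(uv,atz(d["top"],*uv,z))
```

```text
(array([0.64472929, 0.01415913, 0.08494684]), np.float64(0.0007807951720637644))
[0.64407267 0.01396532 0.086     ] [0.64412196 0.01582646 0.086     ]
(202, 119.5) [0.69938742 0.12222675 0.06      ]
(303, 119.5) [ 0.70384191 -0.09149562  0.06      ]
(199, 230) [0.46648281 0.11750811 0.06      ]
(304, 230) [ 0.47177621 -0.09531233  0.06      ]
```

Call:
arm_command:
  increments:
    - [0,15,20,0,0]
    - [0,25,37,0,0]
    - [0,25,37,0,0]
    - [0,25,37,0,0]
    - [0,25,37,0,0]
    - [0,25,37,0,0]
    - [0,25,37,0,0]
    - [0,25,37,0,0]
    - [0,25,37,0,0]
    - [0,25,37,0,0]
    - [0,25,37,0,0]
    - [0,25,37,0,0]

```text
t: 1.3
ee_pos: [0.543, -0.1432, 0.2311]
tcp_rot: [0.0, 0.978, 0.206, -0.0]
ft_force: [0.5, -1.3, 0.6]
width: 0.0001
```

Rim measures z≈0.085 against 0.086 expected, centre (0.644, 0.0145), consistent between views. Moving above the dish, staying at height 0.11.

Call:
arm_command:
  increments:
    - [0,25,39,0,0]
    - [0,25,39,0,0]
    - [0,25,39,0,0]
    - [0,20,30,0,0]
    - [0,6,11,-20,0]
    - [0,0,0,-30,0]
    - [0,0,0,-30,0]
    - [0,0,0,-25,0]
    - [0,0,0,-15,0]
    - [0,0,0,0,0]
    - [0,0,0,0,0]

```text
t: 2.4
ee_pos: [0.6439, 0.0133, 0.1122]
tcp_rot: [0.0, 0.978, 0.206, 0.0]
ft_force: [0.5, -0.3, 0.8]
width: 0.0001
```

Run:
```python
from cell import r
import cv2,numpy as np
F=[]
for i in range(3):
    g=r.get_image("side" if i else "top");s=r.sense();F.append(s["ft_force"])
    if i==0:t=g
print(s["t"],s["ee_pos"],np.round(F,2))
a=cv2.resize(t["pixels"][100:240,190:320],None,fx=2.5,fy=2.5);b=cv2.resize(g["pixels"][120:260,170:335],None,fx=2.5,fy=2.5)
cv2.imwrite("pics/above.png",np.hstack([a,b]))
```

```text
2.55 [0.64434029 0.0133267  0.11294994] [[0.63 0.24 0.46]
 [0.02 0.71 0.31]
 [0.77 0.65 0.47]]
```

View pics/above.png

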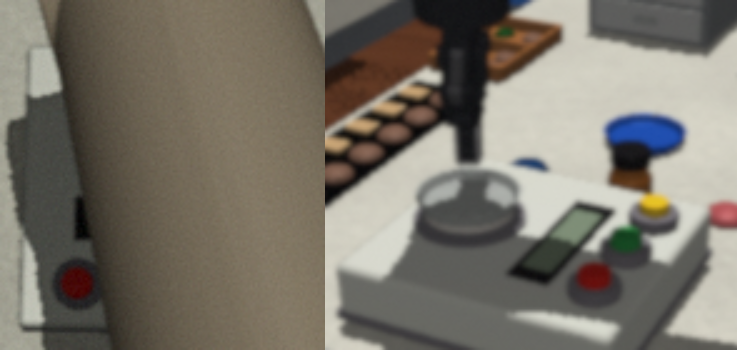

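The shut fingertips stand over the middle of the dish. z force baseline is about +0.4 N. Descending to just above the floor (0.077).

Call:
arm_command:
  increments:
    - [0,0,1,-15,0]
    - [0,0,0,-10,0]
    - [0,0,0,-5,0]
    - [0,0,0,0,0]

```text
t: 2.95
ee_pos: [0.6427, 0.0142, 0.0799]
tcp_rot: [-0.0, 0.978, 0.206, -0.001]
ft_force: [-0.2, 0.2, -0.1]
width: 0.0
```

Call:
arm_command:
  increments:
    - [0,0,0,-1,0]
    - [0,0,0,0,0]

```text
t: 3.15
ee_pos: [0.6437, 0.0143, 0.0806]
tcp_rot: [0.0, 0.978, 0.206, 0.0]
ft_force: [0.5, 0.4, 0.5]
width: 0.0002
```

Call:
arm_command:
  increments:
    - [0,0,0,-1,0]

```text
t: 3.25
ee_pos: [0.6438, 0.0143, 0.0798]
tcp_rot: [0.0, 0.978, 0.206, 0.0]
ft_force: [-0.1, 0.0, -0.1]
width: -0.0001
```

Call:
arm_command:
  increments:
    - [0,0,0,-1,0]

```text
t: 3.35
ee_pos: [0.6437, 0.0143, 0.0786]
tcp_rot: [0.0, 0.978, 0.206, 0.0]
ft_force: [-0.1, -0.0, -0.2]
width: 0.0
```

Call:
arm_command:
  increments:
    - [0,0,0,-1,0]

```text
t: 3.45
ee_pos: [0.6435, 0.0142, 0.0774]
tcp_rot: [0.0, 0.978, 0.206, 0.0]
ft_force: [0.4, 0.4, -0.6]
width: 0.0002
```

Call:
arm_command:
  increments:
    - [0,0,0,0,0]

```text
t: 3.55
ee_pos: [0.6434, 0.0142, 0.0772]
tcp_rot: [0.0, 0.978, 0.206, -0.0]
ft_force: [-0.0, 0.8, -0.4]
width: 0.0002
```

Call:
arm_command:
  increments:
    - [0,0,0,-1,0]

```text
t: 3.65
ee_pos: [0.6436, 0.0142, 0.0765]
tcp_rot: [0.0, 0.978, 0.206, 0.0]
ft_force: [0.5, 1.2, 1.2]
width: 0.0001
```

Call:
arm_command:
  increments:
    - [0,0,0,0,0]

```text
t: 3.75
ee_pos: [0.6435, 0.0142, 0.0764]
tcp_rot: [0.0, 0.978, 0.206, 0.0]
ft_force: [-0.7, -0.4, 1.3]
width: -0.0001
```

Contact at about 1.2 N. A touch more for certainty, finish the half second, then rise clear.

Call:
arm_command:
  increments:
    - [0,0,0,-0.4,0]
    - [0,0,0,0,0]
    - [0,0,0,0,0]
    - [0,0,0,0,0]

```text
t: 4.15
ee_pos: [0.6435, 0.0142, 0.076]
tcp_rot: [0.0, 0.978, 0.206, 0.0]
ft_force: [0.5, -0.9, 0.9]
width: -0.0001
```

Call:
arm_command:
  increments:
    - [0,0,0,5,0]
    - [0,0,0,15,0]
    - [0,0,0,25,0]
    - [0,-20,0,0,0]
    - [0,-40,0,0,0]
    - [0,-40,0,0,0]
    - [0,-30,0,0,0]
    - [0,-11,-1,0,0]
    - [0,0,0,0,0]

```text
t: 5.05
ee_pos: [0.5022, 0.0129, 0.1222]
tcp_rot: [0.001, 0.978, 0.206, 0.001]
ft_force: [0.2, 0.0, -0.1]
width: 0.0001
```

Run:
```python
from cell import r
import cv2,numpy as np
t=r.get_image("top");g=r.get_image("side");s=r.sense();print(s["t"],s["ee_pos"],s["ft_force"])
a=cv2.resize(t["pixels"][100:240,190:320],None,fx=2.5,fy=2.5);b=cv2.resize(g["pixels"][120:260,170:335],None,fx=2.5,fy=2.5)
cv2.imwrite("pics/key.png",np.hstack([a,b]))
```

```text
5.15 [0.50371124 0.01314772 0.12186221] [1.2259331  0.75052659 0.18807299]
```

View pics/key.png

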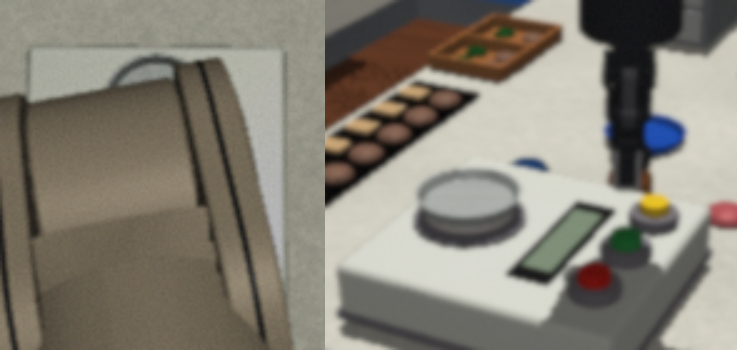

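The dish is unmoved and the fingers are centred above the green key. Pressing.

Call:
arm_command:
  increments:
    - [0,0,0,-20,0]
    - [0,0,0,-15,0]
    - [0,0,0,-6,0]
    - [0,0,0,-2,0]
    - [0,0,0,-2,0]
    - [0,0,0,-1,0]
    - [0,0,0,0,0]

```text
t: 5.85
ee_pos: [0.503, 0.0134, 0.0761]
tcp_rot: [0.0, 0.978, 0.206, 0.0]
ft_force: [-3.7, -1.3, 6.9]
width: 0.0
```

Call:
arm_command:
  increments:
    - [0,0,0,-1,0]
    - [0,0,0,0,0]

```text
t: 6.05
ee_pos: [0.5032, 0.0134, 0.0759]
tcp_rot: [0.0, 0.978, 0.206, 0.001]
ft_force: [-7.3, -0.3, 18.8]
width: 0.0
```

Run:
```python
from cell import r
import cv2,numpy as np
g=r.get_image("side");s=r.sense();print(s["t"],s["ee_pos"],s["ft_force"])
import pickle
p=pickle.load(open("im0.pkl","rb"))["side"]["pixels"]
c=lambda im:cv2.resize(im[185:245,260:325],None,fx=6,fy=6,interpolation=cv2.INTER_CUBIC)
cv2.imwrite("pics/press.png",np.clip(np.hstack([c(p),c(g["pixels"])]).astype(float)*1.5,0,255).astype(np.uint8))
```

```text
6.1 [0.50313758 0.01336421 0.07587792] [-8.31867214 -0.61608794 18.71363318]
```

View pics/press.png

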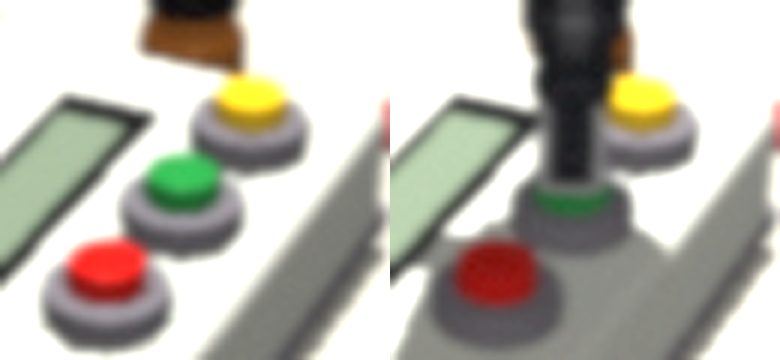

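The fingertip sits on the green cap, clear of the ring. The cap is visibly lower, and force jumped from 7 to 19 N with no further travel, so it's on the hard stop. Releasing.

Call:
arm_command:
  increments:
    - [0,0,0,4,0]
    - [0,0,0,10,0]
    - [0,0,0,30,0]
    - [0,0,0,40,0]
    - [0,0,0,40,0]
    - [0,-10,-40,20,0]
    - [0,-10,-40,0,0]
    - [0,-10,-40,0,0]
    - [0,-10,-40,0,0]
    - [0,-5,-40,0,0]
    - [0,0,-40,0,0]
    - [0,0,0,0,0]

```text
t: 7.3
ee_pos: [0.4562, -0.2325, 0.2184]
tcp_rot: [0.001, 0.979, 0.203, -0.0]
ft_force: [0.2, 1.0, 0.0]
width: -0.0
```

Run:
```python
from cell import r
import cv2,numpy as np
t=r.get_image("top");g=r.get_image("side");s=r.sense();print(s["t"],s["ee_pos"],s["ft_force"])
a=cv2.resize(t["pixels"][20:330,130:440],(390,390));b=cv2.resize(g["pixels"][150:300,120:400],(410,220))
c=np.zeros((390,800,3),np.uint8);c[:,:390]=a;c[:220,390:]=b
cv2.imwrite("pics/end.png",c)
```

```text
7.4 [ 0.45750258 -0.22724944  0.2183574 ] [-0.09865788 -0.42809478  0.90962032]
```

View pics/end.png

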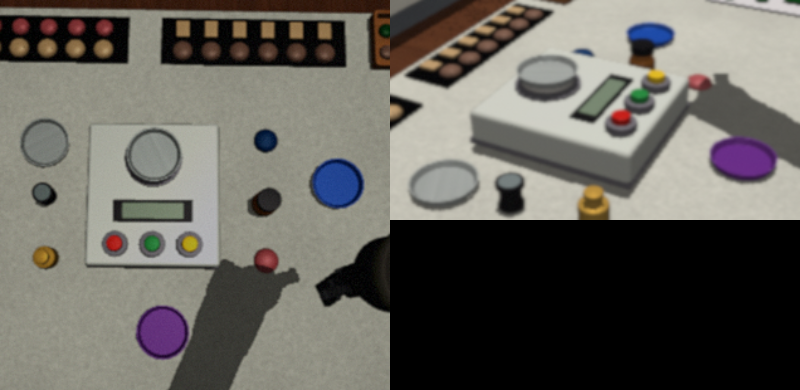

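The green key has sprung back, everything stands where it was, and the gripper is clear.

```bash
python3 -c "
from cell import r
print(r.sign_off())"
```

```text
the job is handed in; nothing more can be done
None
```

I touched the dish on the scale, moved clear of it, pressed the green key down to its stop and let it spring back, then handed the job in at about 7.4 s.

- **Dish touch:** The shut fingertips rested on the middle of the dish for about 0.6 s at roughly 1 N. The force noise is about 0.5 N, so the exact force and duration are estimates.
- **Green key:** The force rose from 7 to 19 N with no further travel, which shows the key was on its hard stop. The tips were on the green cap only, clear of its ring.
- **Last pictures:** The green key is back up. The dish, spare dish, stones and everything else look unmoved. The gripper is about 0.2 m away and touching nothing.
- **Disagreement:** The key stopped with the fingertips at z = 0.076 m, about 2 mm higher than I expected from my measured key height of 0.080 m. I put this down to the colour measurement including part of the cap's side, plus the 2 mm calibration.
- **Not confirmed:** The display showed no visible change, so I could not confirm from the pictures that the scale woke.

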